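# Set the dividers of a drain rack with a spacer

## Task

Set the three sliding dividers of the aluminium plate-draining rack to equal gaps with the white spacer: hook it over the divider nearest the fixed end plate, thick leg towards the end plate, and draw the divider along with the thin leg until the thick leg just butts against the plate. Lift it straight out and step along the row, butting it the same way against the divider just set without shifting that one, until all three are set. Then stand the spacer upright on its legs on the bench beside the rack, and leave the other things where they are.

Things in the scene. Friction and masses are not known exactly. Their poses are not given: they have to be found in the camera images.
- spacer_grip (a point): middle of the spacer's grip rib: 87 mm above the feet of its legs, 25 mm above the flat top of its bridge, 40 mm above the ceiling of its slot. The rib is 20 mm thick (x), 60 mm long (y), 48 mm high: grip it across its 20 mm, fingers above the bridge. Axes as spacer
- spacer: loose white plastic tool, about 0.2 kg, 42 (x) x 90 (y) x 108 mm, an upside-down U on two legs with a rib on top; origin at the centre of its underside, z up. Along x: thick leg -21 to -3 mm, open slot -3 to +15 mm (18 wide), thin leg +15 to +21 mm; butted, it leaves a gap of 36 - 6 = 30 mm. Stands on the bench, to the right of the rack
- spacer_nose (a point): lower edge, middle, of the outer face of the spacer's thick leg (x = -21 mm in its frame), axes as spacer
- end_face (a point): middle of the inner face of the drain rack's fixed end plate, 75 mm above the bench. x points level along the guide rods from the end plate along the row of dividers, y level across the rack, z up. End plate 12 mm thick, 150 mm wide, upper edge 78 mm above the bench
- rack: the drain rack, screwed down: aluminium base 290 (x) x 155 (y) mm, 12 mm high with its rubber strips, tall end plate at its -x end (inner face at x = -125 mm), a bracket 36 mm high at its +x end, two guide rods along its sides. Origin at the centre of its underside, axes as end_face
- divider1_top (a point): middle of the upper edge of divider 1 (counted from the end plate), 75 mm above the bench, on its mid-plane; axes as end_face. A flat grey upright plate 6 mm thick (x), 116 mm wide (y), free of the rod bushings over the middle 110 mm. Slides along the rods only, stiffly: about 6 N moves it and it stays where it is left. The gaps start at 35 to 75 mm
- divider2_top (a point): middle of the upper edge of divider 2 (counted from the end plate), 75 mm above the bench, on its mid-plane; axes as end_face. A flat grey upright plate 6 mm thick (x), 116 mm wide (y), free of the rod bushings over the middle 110 mm. Slides along the rods only, stiffly: about 6 N moves it and it stays where it is left. The gaps start at 35 to 75 mm
- divider3_top (a point): middle of the upper edge of divider 3 (counted from the end plate), 75 mm above the bench, on its mid-plane; axes as end_face. A flat grey upright plate 6 mm thick (x), 116 mm wide (y), free of the rod bushings over the middle 110 mm. Slides along the rods only, stiffly: about 6 N moves it and it stays where it is left. The gaps start at 35 to 75 mm
- microplate: flat translucent 96-well plate, 128 x 86 x 19 mm, a bystander; origin at the centre of its underside
- tip_box: pipette tip box with clear lid, 64 x 118 x 56 mm, a bystander; origin at the centre of its underside
- timer: square white digital timer lying flat, 66 x 66 x 19 mm, a bystander; origin at the centre of its underside
- tape_roll: roll of brown tape lying flat, 96 mm across, 25 mm high, a bystander; origin at the centre of its underside
- stapler: small white stapler, 31 x 120 x 36 mm, a bystander; origin at the centre of its underside
- forceps: steel forceps lying flat, 125 mm long, a bystander; origin at the centre of its underside
Mind the look-alikes: they are no part of the job. Leave any yellow look-alike of the spacer alone.

How it is judged:
On the way, in this order (a step that is already met when the one before it is completed fails the run):
1. the spacer straddles divider 1, its thick leg up against the fixed end plate, and the gap between them is set (30 mm, give or take 3 mm) (x of divider1_top in the frame of end_face between 0.03 and 0.036 m and x of spacer_nose in the frame of end_face between -0.003 and 0.003 m and z of spacer_nose in the frame of end_face below -0.02 m), for 0.1 s.
2. the spacer straddles divider 2, its thick leg up against divider 1, and the gap between them is set (30 mm, give or take 3 mm) (x of divider2_top in the frame of divider1_top between 0.033 and 0.039 m and x of spacer_nose in the frame of divider1_top between 0 and 0.006 m and z of spacer_nose in the frame of divider1_top below -0.02 m), for 0.1 s.
3. the spacer straddles divider 3, its thick leg up against divider 2, and the gap between them is set (30 mm, give or take 3 mm) (x of divider3_top in the frame of divider2_top between 0.033 and 0.039 m and x of spacer_nose in the frame of divider2_top between 0 and 0.006 m and z of spacer_nose in the frame of divider2_top below -0.02 m), for 0.1 s.
At the end, for the whole second after the job is handed in: all three gaps (end plate to divider 1, divider 1 to 2, divider 2 to 3) are 30 mm between faces, each within 3 mm; the spacer stands upright on its legs on the bench beside the rack, released and at rest (x of divider1_top in the frame of end_face between 0.03 and 0.036 m and x of divider2_top in the frame of divider1_top between 0.033 and 0.039 m and x of divider3_top in the frame of divider2_top between 0.033 and 0.039 m and height (world z) of spacer between -0.006 and 0.006 m and angle between spacer's own z axis and vertical below 0.08 rad and linear speed of spacer below 0.02 m/s); the robot touches nothing.
It fails at once if another thing on the bench (microplate, tip box, timer, tape roll, stapler or forceps) is shifted by more than 30 mm (distance of any of microplate, tip_box, timer, tape_roll, stapler, forceps from where it was at the start of the episode above 0.03 m).
It also fails if it takes over 64 s, if anything falls off the work surface, if the arm or the gripper's body presses on something with over 40 N, if the wrist force passes 120 N, or if a joint passes its speed limit or range.

## Robot

A 6-joint arm with a two-finger parallel gripper is mounted at the origin on a cart in front of the work surface, level with it; the furniture and walls round the work are solid. World frame = base frame: x ahead of the robot, y to its left, z up, the work surface at z = 0. Lengths are in m, angles in rad, forces in N, time in s.
With the tool pointing down it reaches from about 0.3 to 0.85 m from the base axis. Payload 4.2 kg.
Tool frame: the origin (TCP) lies at the very end of the fingers, on their centre line; the grasp point (between the pads) lies 19 mm behind it; z points along the fingers, y is the line along which they close (so a half turn about z gives the same grasp; the last joint's range is limited). The gripper opens to 91 mm and grips with 3 to 60 N. Pads are 32 mm wide; open, the fingers measure 118 mm over their backs; the gripper's body (76 mm by 178 mm) begins 60 mm behind the grasp point.
Start: joints at [1.17, 0.32, 1.565, -0, 1.257, -0.02], TCP at [0.214, 0.534, 0.214] pointing down, gripper open.
Joint ranges: [-3.11, 3.11], [-0.84, 2.01], [0.21, 2.61], [-1.34, 4.49], [0.05, 2.63], [-2.56, 2.56]. Speed limits (rad/s): [2.57, 2.57, 3.14, 3.14, 3.14, 3.14].

## Interface

Orientations are given as a unit quaternion [x, y, z, w].
In Python, from bench import * gives the robot as it stands.
- The arm moves only by the tool jog_arm, never from a script. Its argument "series" is a list of rows, each a list of 2 entries, a list of its own where there are three numbers: the shift along the tool's x, y, z in m, then the turn about the tool's z in degrees. In form: [[[dx, dy, dz], twist], ...]. A call has 1 to 12 rows; each row shifts and turns the commanded pose from where the row before left it, along the tool's axes as they then stand; what a row does not reach is not made up. A row lasts 1/10 s, in which the tool goes at most 50 mm and 8.59 degrees, less where a joint would pass 70% of its speed; a pose out of reach is approached as far as the arm can. A call is refused whole if a number of a shift passes 0.05 or a number of a turn 8.59, either way. A call with a gripper value outside its range is refused whole. "claw" is the opening in per cent of the stroke, from 0 (shut) to 100 (fully open), set as the call begins (left out, the last holds). The fingers move at their own pace and stop on an object; "force" is the grip in N (left out, the last holds). Time passes only in rows, so rows that do not move let the fingers close. It gives the time, the measured TCP pose, the force, the opening and the grip force at its end, in the units of the state.
- sense(): the state, without advancing time (a new reading comes with each control period).
- capture(name): name is "side" or "top" or "wrist"; returns the picture (420x560x3 uint8, blue, green, red); there is no depth.
- camera_model(name): a dict with "camera_matrix" (3x3 intrinsics, pixels), "R" (3x3) and "t" (3): a world point X has camera coordinates R X + t. Camera axes: x right, y down, z forward; pixel columns grow to the right and rows downward; lengths in m; the calibration is good to about 2 mm. A picture is of the moment at which its call begins: read the wrist's pose just before it. camera_model takes no time and is no camera call; for the wrist camera it gives the pose at the moment of the call.
- finish_job(): hands the job in; it is judged then, once.
The state is a dict: "time_s": time; "qpos": joint angles; "dq": joint speeds; "joint_torque": joint torques, N m; "position": TCP position; "tcp_rot": TCP orientation; "contact_force": force on the tool from outside, world axes, zero at the start; "moment": the same for the moment, N m; "finger_gap": opening from 0.0 (shut) to 1.0 (fully open); "finger_force": force on a finger pad.
Only numpy, scipy, OpenCV 4.12 (cv2) and the standard library are available. Lean on these libraries where they do the work, as an engineer would, in place of code of your own. Each camera call takes 0.05 s, during which the arm holds its last target. There are 200 camera calls.

## Working session

There is one attempt and no reset: what is moved stays moved. The work goes in short steps, Python scripts to look and compute and a tool call to move; the robot and the scene stay as the last step left them, time stands still between calls to the robot, and variables do not carry over. Pictures are saved under pics/ and viewed, at most 10 in all, crops included, and the job is handed in when it is done.

Besides the shell and the picture viewer there is one more tool, called as name(argument=value, ...) on one line, values as JSON. jog_arm: Moves the arm, as the interface text tells. Its arguments: {"type":"object","properties":{"series":{"type":"array","items":{"type":"array"}},"claw":{"type":"number"},"force":{"type":"number"}},"required":["series"]}

```bash
mkdir -p pics
python3 - <<'E'
from bench import *
import cv2
for n in ("top","side"):
    cv2.imwrite(f"pics/{n}0.png",capture(n)); m=camera_model(n); print(n,m)
print(sense())
E
```

```text
top {'camera_matrix': array([[400.87709722,   0.        , 278.41721736],
       [  0.        , 400.87709722, 206.61636075],
       [  0.        ,   0.        ,   1.        ]]), 'R': array([[-8.23034514e-04, -9.99997776e-01,  1.94179831e-03],
       [-9.91865186e-01,  5.69166110e-04, -1.27291509e-01],
       [ 1.27290121e-01, -2.03076744e-03, -9.91863449e-01]]), 't': array([-0.02456516,  0.54737314,  1.3808509 ])}
side {'camera_matrix': array([[535.94201723,   0.        , 284.47018501],
       [  0.        , 535.94201723, 210.01564939],
       [  0.        ,   0.        ,   1.        ]]), 'R': array([[ 0.83683654, -0.54739607,  0.00788298],
       [-0.26479875, -0.41733237, -0.86931888],
       [ 0.47915156,  0.7253904 , -0.49418878]]), 't': array([-0.46566391,  0.22224039,  1.68514209])}
{'time_s': 0.1, 'qpos': array([ 1.17002481e+00,  3.20219900e-01,  1.56559468e+00,  7.10451436e-06,
        1.25742527e+00, -2.00116109e-02]), 'dq': array([ 0.0013631 , -0.00076885, -0.00584704, -0.00060307,  0.00027103,
        0.00051085]), 'joint_torque': array([-5.64592556e-04, -4.13332379e+01, -2.32507199e+01,  7.28170853e-02,
        4.22032317e-02, -4.64180766e-05]), 'position': array([0.21350036, 0.53337486, 0.21319439]), 'tcp_rot': array([ 1.89233013e-01,  9.81931866e-01, -8.04733696e-04, -1.75306890e-04]), 'contact_force': array([ 0.55514973, -0.57423822,  0.3998185 ]), 'moment': array([-0.00158022, -0.01423985,  0.01508356]), 'finger_force': 0.0, 'finger_gap': 0.9989157231872923}
```

View pics/top0.png

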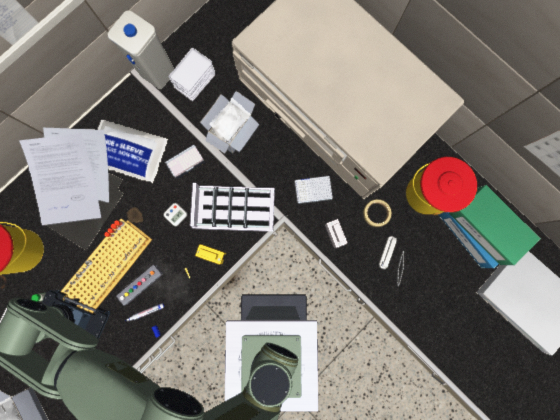

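View pics/side0.png

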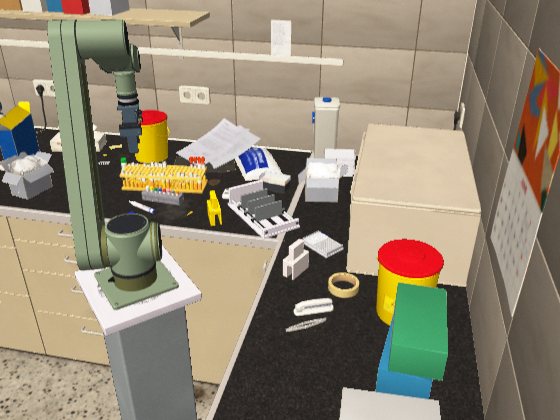

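Top view: the rack is at about (233,207) with its tall end plate at the left (195,205). The white spacer is at (336,234) and the yellow look-alike at (209,254). In the side view the white spacer is at (296,260) and the rack at (262,208). I'll zoom in next.

```bash
cat > h.py <<'E'
from bench import *
import cv2, numpy as np
def ray(n,u,v,z,m=None):
    m=m or camera_model(n); R,t,K=map(np.array,(m["R"],m["t"],m["camera_matrix"]))
    c=-R.T@t; d=R.T@np.linalg.solve(K,[u,v,1.]); return c+d*(z-c[2])/d[2]
def proj(n,X,m=None):
    m=m or camera_model(n); p=np.array(m["camera_matrix"])@(np.array(m["R"])@X+m["t"]); return p[:2]/p[2]
E
python3 - <<'E'
import cv2,numpy as np
t=cv2.imread("pics/top0.png")[175:255,185:355]; s=cv2.imread("pics/side0.png")[175:285,215:325]
a=cv2.resize(t,None,fx=4.7,fy=4.7,interpolation=cv2.INTER_CUBIC)
cv2.imwrite("pics/tc.png",a)
cv2.imwrite("pics/sc.png",cv2.resize(s,None,fx=5,fy=5,interpolation=cv2.INTER_CUBIC))
E
```

```text
(no output)
```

View pics/tc.png

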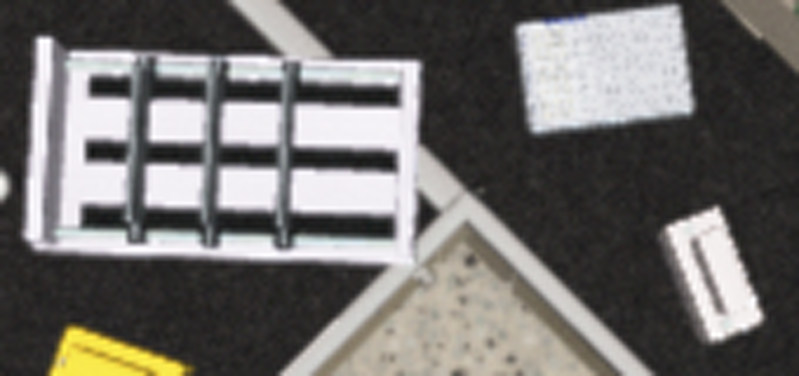

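View pics/sc.png

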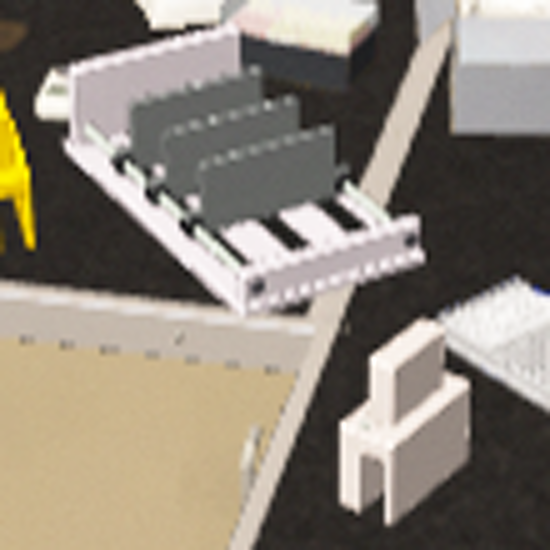

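Top crop: end plate at crop columns 30–65, and dividers at about 140, 212 and 287 with row centre near 155. Spacer rib centre is at (712,275) in the crop, or (336.5,233.5) in the full image. Side crop: the thick leg is on the left (towards the rack), the thin leg on the right, and the rib top centre is near full-image (296.6,243.6).

Run:
```python
from h import *
np.set_printoptions(precision=4,suppress=True)
T=lambda a,b:(185+a/4.7,175+b/4.7)
S=lambda a,b:(215+a/5,175+b/5)
print("rib top",ray("top",*T(712,275),.108),ray("side",*S(408,343),.108))
for a in [(692,238),(720,314),(705,235),(733,308)]: print(ray("top",*T(*a),.108)[:2])
print("endplate top inner ends",ray("top",*T(54,40),.078)[:2],ray("top",*T(42,243),.078)[:2], "side outer/inner?",ray("side",*S(72,70),.078)[:2],ray("side",*S(238,28),.078)[:2])
for c in [((142,60),(132,240)),((213,60),(205,242)),((287,64),(280,245))]:
    print("div",[ray("top",*T(*p),.075)[:2] for p in c])
for c in [((132,102),(260,70)),((165,132),(297,99)),((200,165),(333,130))]:
    print("div side",[ray("side",*S(*p),.075)[:2] for p in c])
m=camera_model("wrist");s=sense();print(m["camera_matrix"],-np.array(m["R"]).T@m["t"],m["R"],s["position"])
from scipy.spatial.transform import Rotation as Q
print(Q.from_quat(s["tcp_rot"]).as_matrix())
```

```text
rib top [ 0.4478 -0.2176  0.108 ] [ 0.4502 -0.2304  0.108 ]
[ 0.474  -0.2039]
[ 0.4204 -0.2227]
[ 0.4762 -0.2131]
[ 0.4246 -0.2319]
endplate top inner ends [0.6223 0.2576] [0.4731 0.2625] side outer/inner? [0.4743 0.2631] [0.6199 0.2569]
div [array([0.6079, 0.1932]), array([0.4755, 0.1979])]
div [array([0.6079, 0.1411]), array([0.474 , 0.1449])]
div [array([0.6049, 0.0867]), array([0.4718, 0.0905])]
div side [array([0.4904, 0.1976]), array([0.5997, 0.1906])]
div side [array([0.4879, 0.1432]), array([0.5984, 0.1349])]
div side [array([0.4846, 0.0863]), array([0.5948, 0.0791])]
[[312.9363   0.     285.4525]
 [  0.     312.9363 210.247 ]
 [  0.       0.       1.    ]] [0.1443 0.561  0.3842] [[ 0.3714  0.9285 -0.0016]
 [ 0.8958 -0.3579  0.2634]
 [ 0.244  -0.0992 -0.9647]] [0.2135 0.5334 0.2132]
[[-0.9284  0.3716 -0.0006]
 [ 0.3716  0.9284 -0.0015]
 [ 0.     -0.0016 -1.    ]]
```

jog_arm(series=[[[0,0,-0.04],0],[[-0.0412,-0.0258,-0.0047],0],[[-0.0412,-0.0258,-0.0047],0],[[-0.0412,-0.0258,-0.0047],0],[[-0.0412,-0.0258,-0.0047],0],[[-0.0412,-0.0258,-0.0047],0],[[-0.0412,-0.0258,-0.0047],0],[[-0.0412,-0.0258,-0.0047],0],[[-0.0412,-0.0258,-0.0047],0],[[-0.0412,-0.0258,-0.0047],0],[[-0.0412,-0.0258,-0.0047],0]])

```text
time_s: 1.2
position: [0.501, 0.1393, 0.3009]
tcp_rot: [0.189, 0.982, 0.0, -0.0]
contact_force: [1.3, 1.4, 0.2]
finger_gap: 1.001
finger_force: 0.0
```

jog_arm(series=[[[0,0,0],-6.5],[[0,0,0],-6.5],[[0,0,0],-6.5],[[0,0,0],0],[[0,0,0],0]])

```text
time_s: 1.7
position: [0.5001, 0.1412, 0.3007]
tcp_rot: [0.021, 1.0, -0.0, -0.0]
contact_force: [-1.2, -0.5, -1.0]
finger_gap: 1.002
finger_force: 0.0
```

Run:
```python
from h import *
m=camera_model("wrist");I=capture("wrist");cv2.imwrite("pics/w0.png",I)
import pickle;pickle.dump(m,open("w0.pkl","wb"))
s=sense();print(s["time_s"],s["position"],s["qpos"],-np.array(m["R"]).T@m["t"])
```

```text
1.75 [0.50016483 0.14125134 0.30075136] [ 2.53050526e-01  1.88250228e-01  1.52765016e+00  9.76075497e-05
  1.42606130e+00 -1.27550890e+00] [0.42569409 0.14414141 0.4717014 ]
```

View pics/w0.png

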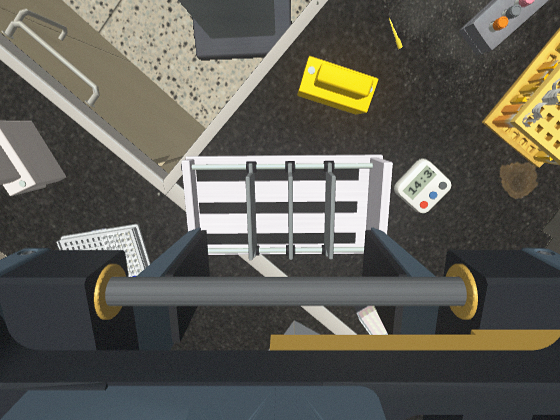

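Wrist view: the rack is seen whole, with the end plate at columns 370–390. The divider tops are near columns 331, 291 and 252 over rows 160–256, and nothing lies between them. I'll measure the sub-pixel edges next.

```bash
python3 - <<'E'
from h import *
import pickle
m=pickle.load(open("w0.pkl","rb"));g=cv2.cvtColor(cv2.imread("pics/w0.png"),6)
for r in (180,197,222,240): print(r,"|",*g[r,240:262],"|",*g[r,283:300],"|",*g[r,322:338],"|",*g[r,362:394])
E
python3 -c "
import cv2
a=cv2.imread('pics/w0.png')[150:262,180:400]
cv2.imwrite('pics/w0c.png',cv2.resize(a,None,fx=3.6,fy=3.6,interpolation=cv2.INTER_CUBIC))"
```

```text
180 | 96 93 91 92 94 94 158 157 156 126 73 77 81 77 88 95 92 94 90 93 89 94 | 116 115 118 115 116 120 161 157 152 117 115 114 117 115 114 118 118 | 147 150 150 129 84 86 86 88 89 99 158 158 155 130 167 164 | 238 238 238 238 239 240 223 125 131 134 131 131 132 132 134 137 136 133 133 132 162 238 244 241 240 239 241 244 251 155 59 66
197 | 238 241 240 241 242 245 163 157 156 146 101 79 77 73 82 221 245 240 240 240 239 239 | 238 237 239 239 244 133 153 158 152 126 247 241 239 238 238 238 240 | 240 243 249 117 88 86 90 87 83 154 163 154 139 214 247 243 | 241 241 242 242 245 230 123 133 133 130 132 136 131 134 131 130 128 135 128 211 240 243 239 239 239 242 246 243 70 62 64 65
222 | 243 241 241 243 240 243 247 157 156 153 148 97 77 80 76 83 221 245 243 242 241 240 | 241 241 241 243 248 111 150 156 154 129 249 243 240 241 240 241 239 | 242 246 208 81 87 89 86 87 130 162 154 145 180 248 242 242 | 244 245 245 251 157 128 128 136 132 131 131 134 131 132 133 133 131 175 239 243 240 241 238 240 245 241 37 56 67 73 69 73
240 | 63 66 59 68 64 55 58 63 150 159 157 134 70 76 73 78 75 58 63 65 61 62 | 66 64 65 64 63 70 161 161 157 126 63 61 61 64 62 61 65 | 61 59 83 85 84 83 87 86 148 160 157 132 52 60 56 62 | 239 243 205 35 41 42 44 44 43 47 46 50 53 54 52 50 55 62 66 73 85 92 90 86 85 83 88 81 85 83 88 76
```

View pics/w0c.png

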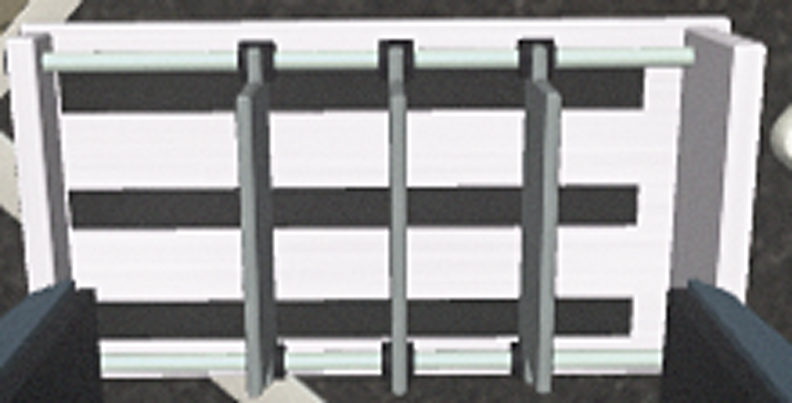

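Crop of the wrist view: divider tops are the light-grey bands. At image rows 180/240, divider 1 is at columns 333.5/331.7, divider 2 at 290.3/290.4 and divider 3 at 247.7/249.7. They run over rows 175–258, and the end-plate inner top edge is at (381.7,180) and (379.5,222).

Run:
```python
from h import *
import pickle
np.set_printoptions(precision=4,suppress=True)
m=pickle.load(open("w0.pkl","rb"))
f=lambda u,v,z=.075: ray("wrist",u,v,z,m)[:2]
for n,a,b in (("d1",333.5,331.7),("d2",290.3,290.4),("d3",247.7,249.7)):
    p,q=f(a,180),f(b,240); print(n,p,q,np.degrees(np.arctan2(*(q-p)[::-1])))
p,q=f(381.7,180,.078),f(379.5,222,.078); print("end",p,q,np.degrees(np.arctan2(*(q-p)[::-1])))
c=f(290.3,175),f(290.4,258.5);print("d2 ends",c,(c[0]+c[1])/2, np.linalg.norm(c[1]-c[0]))
```

```text
d1 [0.4962 0.2027] [0.5778 0.2001] -1.827559858098437
d2 [0.4938 0.1474] [0.5755 0.1444] -2.1094632932788104
d3 [0.4915 0.0929] [0.5732 0.0896] -2.3625220289907785
end [0.4982 0.2634] [0.5541 0.2626] -0.7786906912892938
d2 ends (array([0.4874, 0.1477]), array([0.6025, 0.1434])) [0.5449 0.1455] 0.11515684437369034
```

jog_arm(series=[[[0.0045,-0.0456,0],0],[[0.0045,-0.0456,0],0],[[0.0045,-0.0456,0],0],[[0.0045,-0.0456,0],0],[[0.0045,-0.0456,0],0],[[0.0045,-0.0456,0],0],[[0.0045,-0.0456,0],0],[[0.0045,-0.0456,0],0],[[0,0,0],-7.2],[[0,0,0],-7.2],[[0,0,0],-7.2],[[0,0,0],0]])

```text
time_s: 2.95
position: [0.4495, -0.2219, 0.3009]
tcp_rot: [-0.167, 0.986, 0.0, -0.0]
contact_force: [-0.1, -0.5, -0.1]
finger_gap: 1.0
finger_force: 0.0
```

Run:
```python
from h import *
m=camera_model("wrist");I=capture("wrist");cv2.imwrite("pics/w1.png",I)
import pickle;pickle.dump(m,open("w1.pkl","wb"))
s=sense();print(s["time_s"],s["position"],s["qpos"],s["tcp_rot"])
```

```text
3.0 [ 0.44954515 -0.22174461  0.30085594] [-4.81255293e-01  1.57552690e-01  1.56573955e+00  1.00408365e-04
  1.41847883e+00 -2.38525415e+00] [-1.65824120e-01  9.86155338e-01  9.34011347e-05 -4.11843458e-05]
```

View pics/w1.png

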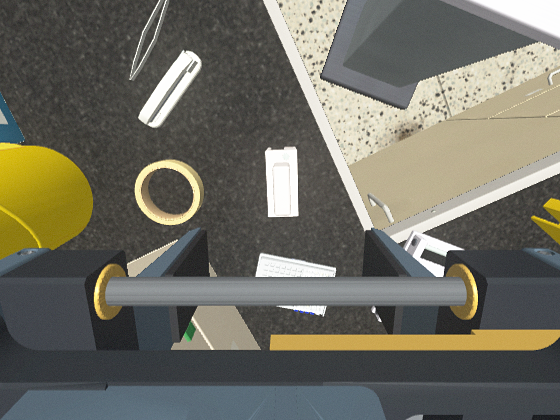

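Wrist view: the spacer is at columns 266–299, rows 147–217, almost aligned with the fingers. The rib top is around (282,187), and the microplate, tape and stapler are all clear of it.

Run:
```python
from h import *
import pickle
from scipy.spatial.transform import Rotation as Q
m=pickle.load(open("w1.pkl","rb"));I=cv2.imread("pics/w1.png");g=cv2.cvtColor(I,6)
for r in (155,175,185,195,205): print(r,*g[r,262:304])
print("col282",*g[142:224,282])
M=(g>130).astype(np.uint8);n,l,st,c=cv2.connectedComponentsWithStats(M)
k=l[185,282];print(st[k],c[k]); print(cv2.minAreaRect(np.argwhere(l==k)[:,::-1].astype(np.float32)))
for z in (.062,.108):print(ray("wrist",282.5,186,z,m))
a=cv2.resize(I[140:225,255:310],None,fx=7,fy=7,interpolation=cv2.INTER_CUBIC);cv2.imwrite("pics/w1c.png",a)
```

```text
155 79 74 77 222 255 255 254 254 254 254 254 254 254 254 254 254 254 254 254 254 244 248 247 248 250 248 246 253 254 254 254 254 254 255 255 107 79 83 84 84 86 95
175 82 85 80 84 245 255 254 254 254 254 245 239 251 254 254 254 254 254 254 254 254 254 254 254 254 254 250 225 255 254 254 254 254 254 255 254 81 89 88 89 88 85
185 88 87 86 78 111 255 255 254 254 254 255 211 249 254 254 254 254 254 254 254 254 254 254 254 254 254 251 238 254 254 254 254 254 254 255 255 73 84 81 84 86 88
195 81 84 87 84 96 255 255 254 254 254 255 243 245 252 254 254 254 254 254 254 254 254 254 254 254 254 252 249 218 255 254 254 254 254 255 255 73 82 89 85 79 82
205 83 84 81 77 77 120 255 255 254 254 254 255 214 250 254 254 253 254 253 254 254 253 254 254 254 254 254 250 204 255 254 254 254 254 255 255 113 88 87 83 80 83
col282 72 76 78 85 90 79 77 163 254 255 254 254 253 244 253 251 254 254 254 254 246 229 232 232 247 255 254 254 254 254 254 254 254 254 254 254 254 254 254 254 254 254 254 254 254 254 254 254 254 254 254 254 254 254 254 254 254 253 253 254 253 254 253 254 254 254 253 253 254 253 254 254 244 233 250 55 77 78 74 84 78 79
[ 265  146   34   71 2170] [281.7843318  181.66728111]
((281.4339904785156, 181.2666473388672), (70.046630859375, 32.03414535522461), 88.83085632324219)
[ 0.45442065 -0.22436112  0.062     ]
[ 0.44596219 -0.22684747  0.108     ]
```

View pics/w1c.png

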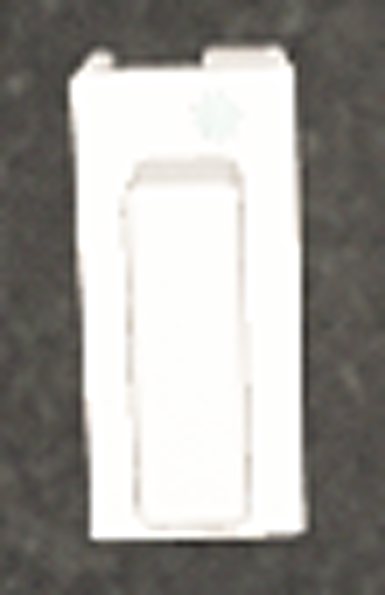

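The crop confirms the thin leg on the left and the thick leg on the right (rack side). The rib top centre is at about (282.1,190.5).

Run:
```python
from h import *
import pickle
from scipy.spatial.transform import Rotation as Q
m=pickle.load(open("w1.pkl","rb"));s=sense()
p=ray("wrist",282.1,190.5,.108,m);a=ray("wrist",281.4,166.4,.108,m);b=ray("wrist",282.7,214.7,.108,m)
print(p,np.linalg.norm(a-b),np.degrees(np.arctan2((b-a)[1],(b-a)[0])))
d=p-s["position"];d[2]=.068-s["position"][2]
print(Q.from_quat(s["tcp_rot"]).inv().apply(d), Q.from_quat(s["tcp_rot"]).as_matrix())
```

```text
[ 0.45123352 -0.22552742  0.108     ] 0.05836144598135887 20.553540557686947
[-0.00037002 -0.00417303  0.2328551 ] [[-9.45004719e-01 -3.27056674e-01 -1.12204647e-04]
 [-3.27056690e-01  9.45004705e-01  1.70557339e-04]
 [ 5.02520031e-05  1.97874771e-04 -9.99999979e-01]]
```

jog_arm(series=[[[0,-0.004,0.04],-1.4],[[0,0,0.045],0],[[0,0,0.045],0],[[0,0,0.04],0],[[0,0,0.035],0],[[0,0,0.02],0],[[0,0,0.007],0],[[0,0,0],0]])

```text
time_s: 3.8
position: [0.4508, -0.2253, 0.0684]
tcp_rot: [-0.179, 0.984, 0.0, -0.001]
contact_force: [-0.8, -0.2, -0.0]
finger_gap: 0.999
finger_force: 0.0
```

jog_arm(series=[[[0,0,0],0],[[0,0,0],0],[[0,0,0],0],[[0,0,0],0],[[0,0,0],0],[[0,0,0],0],[[0,0,0],0],[[0,0,0],0],[[0,0,0],0],[[0,0,0],0]], claw=0, force=35)

```text
time_s: 4.8
position: [0.4508, -0.2256, 0.0688]
tcp_rot: [-0.179, 0.984, 0.0, -0.0]
contact_force: [0.8, -0.5, 0.2]
finger_gap: 0.222
finger_force: 35.0
```

jog_arm(series=[[[0,0,-0.03],0],[[0,0,-0.04],0],[[0,0,-0.04],7.6],[[0,0,-0.04],7.6],[[0,0,-0.03],7.5],[[0,0,0],0]])

```text
time_s: 5.4
position: [0.4529, -0.2267, 0.2529]
tcp_rot: [0.018, 1.0, -0.002, 0.004]
contact_force: [-0.1, -1.0, -2.9]
finger_gap: 0.217
finger_force: 35.0
```

jog_arm(series=[[[-0.008,0.0434,0],0],[[-0.008,0.0434,0],0],[[-0.008,0.0434,0],0],[[-0.008,0.0434,0],0],[[-0.008,0.0434,0],0],[[-0.008,0.0434,0],0],[[-0.008,0.0434,0],0],[[-0.008,0.0434,0],0],[[-0.008,0.0434,0],0],[[-0.008,0.0434,0],0],[[0,0,0.03],0],[[0,0,0],0]])

```text
time_s: 6.6
position: [0.5426, 0.2052, 0.2127]
tcp_rot: [0.016, 1.0, -0.002, -0.006]
contact_force: [-0.6, -0.2, -3.4]
finger_gap: 0.217
finger_force: 35.0
```

Run:
```python
from h import *
import pickle
m=camera_model("wrist");I=capture("wrist");cv2.imwrite("pics/w2.png",I);pickle.dump(m,open("w2.pkl","wb"))
s=sense();print(s["time_s"],s["position"],s["tcp_rot"],s["finger_gap"],s["contact_force"])
```

```text
6.65 [0.54364438 0.20470339 0.21497149] [ 0.01640061  0.99985455 -0.0017799  -0.00432696] 0.2167147280365773 [-1.64551664  0.30303704 -2.02007572]
```

View pics/w2.png

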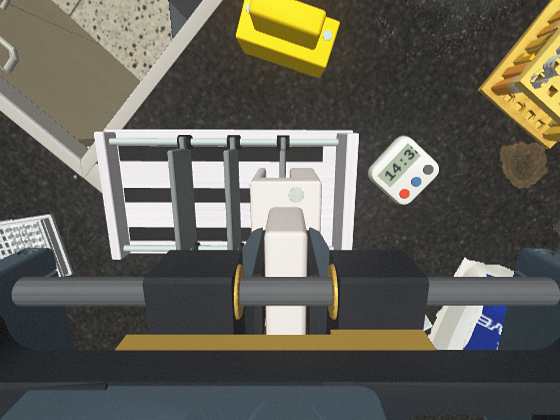

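Wrist view: the spacer is held upright over divider 1 with the thick leg (mark at (296,195)) on the end-plate side. Divider 1 shows at column ~283, rows 140–178, directly in line with the spacer slot.

Run:
```python
from h import *
import pickle
np.set_printoptions(precision=4,suppress=True)
m=pickle.load(open("w2.pkl","rb"));g=cv2.cvtColor(cv2.imread("pics/w2.png"),6)
for r in (156,160,166,172): print(r,"|",*g[r,164:196],"|",*g[r,220:242],"|",*g[r,274:292],"|",*g[r,336:360])
f=lambda u,v,z=.075: ray("wrist",u,v,z,m)
for u in (283,):print(f(u,160),f(u,172))
# expected projections of earlier points
for X in ([.496,.2027,.075],[.5,.1472,.075],[.5,.0927,.075],[.4982,.2634,.078]): print(proj("wrist",np.array(X),m))
```

```text
156 | 57 56 58 68 155 153 152 142 118 76 67 67 71 71 72 67 71 70 73 71 72 68 70 68 72 71 75 59 57 54 55 52 | 54 57 55 84 152 154 152 142 123 64 70 72 67 70 73 75 71 72 65 58 61 55 | 61 60 60 63 57 69 164 157 149 153 130 78 60 62 59 62 55 59 | 121 130 128 129 125 131 129 127 130 122 219 237 243 241 240 239 237 240 240 242 246 233 42 57
160 | 60 60 59 66 163 155 153 148 125 95 66 72 69 73 71 68 69 71 69 71 73 70 67 74 72 71 73 59 63 62 62 60 | 45 47 48 57 150 156 150 148 127 74 67 73 73 70 73 70 73 72 64 54 46 50 | 55 53 55 56 53 75 159 157 153 151 129 76 55 58 54 52 52 57 | 124 127 130 130 130 130 125 128 130 127 232 240 242 241 241 239 238 238 241 244 243 163 56 76
166 | 237 236 236 239 179 144 150 154 138 114 70 69 69 72 73 73 76 71 72 70 68 72 71 71 71 69 65 78 251 241 237 239 | 240 241 242 211 154 151 156 154 128 89 72 73 70 75 71 74 68 67 121 249 242 239 | 240 240 239 242 245 160 155 158 157 152 125 84 251 241 239 239 239 240 | 125 126 129 128 130 127 133 127 130 153 237 243 241 239 239 239 238 238 241 245 232 94 60 65
172 | 239 238 238 240 243 145 149 152 151 127 97 72 75 68 69 71 73 71 67 74 75 68 71 71 71 70 70 72 163 245 239 237 | 238 239 238 245 163 147 153 155 136 108 64 76 74 70 79 72 73 69 84 250 241 238 | 240 240 239 242 246 157 150 155 154 152 125 86 253 241 243 222 149 185 | 130 130 130 129 129 130 131 130 129 198 235 243 240 238 240 237 238 240 241 246 235 47 59 61
[0.4995 0.2032 0.075 ] [0.5113 0.2028 0.075 ]
[282.3546 156.3832]
[226.109  162.2246]
[170.9929 163.9087]
[345.0295 157.0186]
```

jog_arm(series=[[[-0.002,0.0015,0.02],0],[[0,0,0.02],0],[[0,0,0],0],[[0,0,0],0],[[0,0,0.015],0],[[0,0,0.01],0],[[0,0,0.01],0],[[0,0,0.005],0],[[0,0,0.005],0],[[0,0,0],0],[[0,0,0],0]])

```text
time_s: 7.75
position: [0.5484, 0.2068, 0.1342]
tcp_rot: [0.018, 1.0, 0.0, 0.0]
contact_force: [0.1, -0.2, -2.0]
finger_gap: 0.216
finger_force: 35.0
```

jog_arm(series=[[[0,0,0.01],0],[[0,0,0.01],0],[[0,0,0.008],0],[[0,0,0],0],[[0,0,0],0]])

```text
time_s: 8.25
position: [0.5481, 0.2067, 0.1055]
tcp_rot: [0.018, 1.0, -0.0, -0.0]
contact_force: [-0.3, 0.1, -2.2]
finger_gap: 0.219
finger_force: 35.0
```

jog_arm(series=[[[0,0.003,0],0],[[0,0.003,0],0],[[0,0.003,0],0],[[0,0.003,0],0],[[0,0.003,0],0],[[0,0.003,0],0],[[0,0.003,0],0],[[0,0.003,0],0],[[0,0.003,0],0],[[0,0,0],0],[[0,0,0],0]])

```text
time_s: 9.35
position: [0.5494, 0.2324, 0.1063]
tcp_rot: [0.017, 1.0, -0.001, 0.0]
contact_force: [0.6, -4.9, -0.6]
finger_gap: 0.219
finger_force: 35.0
```

jog_arm(series=[[[0,0.002,0],0],[[0,0.002,0],0],[[0,0,0],0],[[0,0.001,0],0],[[0,0,0],0],[[0,0,0],0]])

```text
time_s: 9.95
position: [0.5496, 0.2371, 0.1063]
tcp_rot: [0.017, 1.0, -0.002, 0.0]
contact_force: [0.8, -5.8, -0.2]
finger_gap: 0.219
finger_force: 35.0
```

jog_arm(series=[[[0,0.001,0],0],[[0,0,0],0],[[0,0,0],0]])

```text
time_s: 10.25
position: [0.5496, 0.2381, 0.1063]
tcp_rot: [0.017, 1.0, -0.002, 0.0]
contact_force: [0.3, -5.5, -0.3]
finger_gap: 0.217
finger_force: 35.0
```

jog_arm(series=[[[0,0.001,0],0],[[0,0,0],0],[[0,0,0],0]])

```text
time_s: 10.55
position: [0.5496, 0.2391, 0.1063]
tcp_rot: [0.017, 1.0, -0.002, 0.0]
contact_force: [-0.2, -5.6, -0.0]
finger_gap: 0.217
finger_force: 35.0
```

jog_arm(series=[[[0,0.001,0],0],[[0,0,0],0],[[0,0,0],0]])

```text
time_s: 10.85
position: [0.5497, 0.2401, 0.1063]
tcp_rot: [0.017, 1.0, -0.002, 0.0]
contact_force: [1.3, -4.9, -1.5]
finger_gap: 0.216
finger_force: 35.0
```

jog_arm(series=[[[0,0.001,0],0],[[0,0,0],0],[[0,0,0],0]])

```text
time_s: 11.15
position: [0.5497, 0.2411, 0.1063]
tcp_rot: [0.017, 1.0, -0.002, 0.0]
contact_force: [1.0, -6.3, -0.5]
finger_gap: 0.217
finger_force: 35.0
```

jog_arm(series=[[[0,0.001,0],0],[[0,0,0],0],[[0,0,0],0]])

```text
time_s: 11.45
position: [0.5497, 0.2416, 0.1063]
tcp_rot: [0.017, 1.0, -0.002, 0.0]
contact_force: [0.7, -7.0, -0.3]
finger_gap: 0.217
finger_force: 35.0
```

jog_arm(series=[[[0,0.001,0],0],[[0,0,0],0],[[0,0,0],0]])

```text
time_s: 11.75
position: [0.5497, 0.2416, 0.1063]
tcp_rot: [0.017, 1.0, -0.003, 0.0]
contact_force: [0.2, -8.8, 0.4]
finger_gap: 0.222
finger_force: 35.0
```

jog_arm(series=[[[0,0.001,0],0],[[0,0,0],0],[[0,0,0],0]])

```text
time_s: 12.05
position: [0.5497, 0.2417, 0.1063]
tcp_rot: [0.017, 1.0, -0.004, 0.0]
contact_force: [0.7, -11.5, 1.1]
finger_gap: 0.224
finger_force: 35.0
```

jog_arm(series=[[[0,-0.005,0],0],[[0,-0.003,0],0],[[0,0,0],0],[[0,0,-0.01],0],[[0,0,-0.015],0],[[0,0,-0.02],0],[[0,0,-0.02],0],[[0,0,0],0]])

```text
time_s: 12.85
position: [0.5512, 0.239, 0.1747]
tcp_rot: [0.017, 1.0, 0.002, 0.003]
contact_force: [0.3, 0.3, -2.8]
finger_gap: 0.217
finger_force: 35.0
```

Run:
```python
from h import *
import pickle
np.set_printoptions(precision=4,suppress=True)
m=camera_model("wrist");I=capture("wrist");cv2.imwrite("pics/w3.png",I);pickle.dump(m,open("w3.pkl","wb"))
s=sense();print(s["position"],s["tcp_rot"])
g=cv2.cvtColor(I,6)
for X in ([.5,.2235,.075],[.5,.1472,.075],[.5,.0927,.075],[.4982,.2634,.078]):
  u,v=proj("wrist",np.array(X),m); print(u,v,int(u)-9,*g[int(v),int(u)-9:int(u)+12])
```

```text
[0.5502 0.2385 0.1727] [0.0174 0.9998 0.001  0.0019]
265.0127443316799 153.03816206461414 256 63 55 64 62 58 57 60 63 61 65 61 62 65 58 73 161 153 155 150 146 128
175.7759003221823 156.1947895794708 166 247 247 247 248 247 249 249 168 147 152 151 146 125 96 66 71 70 75 69 67 72
112.21933627304793 158.44301340511277 103 234 234 234 234 235 239 142 147 152 147 136 123 97 67 68 68 72 74 74 69 73
312.0744791914977 149.5327257386597 303 236 236 237 240 185 126 128 131 130 125 198 233 243 242 239 239 239 238 238 239 243
```

jog_arm(series=[[[0,-0.02,0],0],[[0,-0.03,0],0],[[0,-0.025,0],0],[[0,-0.012,0],0],[[0,0,0],0],[[0,0,0],0],[[0,0,0.015],0],[[0,0,0.015],0],[[0,0,0.01],0],[[0,0,0],0],[[0,0,0],0]])

```text
time_s: 14.0
position: [0.5464, 0.1514, 0.131]
tcp_rot: [0.017, 1.0, 0.0, 0.0]
contact_force: [-0.6, -0.1, -2.2]
finger_gap: 0.217
finger_force: 35.0
```

jog_arm(series=[[[0,0,0.01],0],[[0,0,0.01],0],[[0,0,0.005],0],[[0,0,0],0],[[0,0.003,0],0],[[0,0.004,0],0],[[0,0.004,0],0],[[0,0.004,0],0],[[0,0.004,0],0],[[0,0.004,0],0],[[0,0.004,0],0],[[0,0,0],0]])

```text
time_s: 15.2
position: [0.5474, 0.1768, 0.1062]
tcp_rot: [0.017, 1.0, -0.001, 0.0]
contact_force: [0.3, -5.7, -2.2]
finger_gap: 0.215
finger_force: 35.0
```

jog_arm(series=[[[0,0.004,0],0],[[0,0.004,0],0],[[0,0.004,0],0],[[0,0.004,0],0],[[0,0.004,0],0],[[0,0.003,0],0],[[0,0,0],0],[[0,0,0],0],[[0,0,0],0]])

```text
time_s: 16.1
position: [0.5482, 0.1997, 0.1062]
tcp_rot: [0.017, 1.0, -0.001, 0.0]
contact_force: [-0.5, -4.4, -1.7]
finger_gap: 0.215
finger_force: 35.0
```

jog_arm(series=[[[0,0.002,0],0],[[0,0.002,0],0],[[0,0,0],0],[[0,0,0],0],[[0,0,0],0]])

```text
time_s: 16.6
position: [0.5484, 0.2036, 0.1062]
tcp_rot: [0.017, 1.0, -0.001, 0.0]
contact_force: [1.2, -4.9, -1.8]
finger_gap: 0.217
finger_force: 35.0
```

jog_arm(series=[[[0,0.001,0],0],[[0,0,0],0],[[0,0,0],0],[[0,0,0],0]])

```text
time_s: 17.0
position: [0.5484, 0.2045, 0.1062]
tcp_rot: [0.017, 1.0, -0.001, 0.0]
contact_force: [1.1, -4.6, -1.6]
finger_gap: 0.218
finger_force: 35.0
```

jog_arm(series=[[[0,0.0006,0],0],[[0,0,0],0],[[0,0,0],0],[[0,0,0],0]])

```text
time_s: 17.4
position: [0.5484, 0.205, 0.1062]
tcp_rot: [0.017, 1.0, -0.001, 0.0]
contact_force: [0.7, -5.7, -1.5]
finger_gap: 0.218
finger_force: 35.0
```

jog_arm(series=[[[0,-0.003,0],0],[[0,-0.002,0],0],[[0,0,0],0],[[0,0,-0.01],0],[[0,0,-0.015],0],[[0,0,-0.02],0],[[0,0,-0.02],0],[[0,0,0],0],[[0,0,0],0]])

```text
time_s: 18.3
position: [0.548, 0.2015, 0.1712]
tcp_rot: [0.018, 1.0, 0.0, 0.0]
contact_force: [-0.2, -0.5, -2.1]
finger_gap: 0.219
finger_force: 35.0
```

Run:
```python
from h import *
import pickle
np.set_printoptions(precision=4,suppress=True)
m=camera_model("wrist");I=capture("wrist");cv2.imwrite("pics/w4.png",I)
s=sense();print(s["position"],s["tcp_rot"])
g=cv2.cvtColor(I,6)
for X in ([.5,.2306,.075],[.5,.1946,.075],[.5,.0927,.075],[.4982,.2634,.078]):
  u,v=proj("wrist",np.array(X),m); print(u,v,int(u)-9,*g[int(v),int(u)-9:int(u)+12])
```

```text
[0.5474 0.2013 0.1704] [ 0.0176  0.9998 -0.     -0.0005]
318.03558451632756 156.15100524319712 309 66 86 89 84 84 89 131 149 157 152 148 137 116 52 58 63 62 59 66 57 107
275.48410761779314 157.65196793939137 266 54 54 49 51 53 57 130 148 154 153 150 137 113 65 61 56 59 51 57 52 57
155.58086785931306 161.88144017273964 146 237 234 234 236 235 238 192 148 149 150 145 128 101 67 73 73 70 72 75 75 71
357.7413729112593 152.9333931624038 348 125 130 130 129 131 128 127 127 130 129 135 228 233 243 241 239 240 240 237 238 240
```

jog_arm(series=[[[0,-0.02,0],0],[[0,-0.035,0],0],[[0,-0.035,0],0],[[0,-0.015,0],0],[[0,0,0],0],[[0,0,0],0],[[0,0,0.015],0],[[0,0,0.015],0],[[0,0,0.01],0],[[0,0,0],0],[[0,0,0],0]])

```text
time_s: 19.45
position: [0.5445, 0.097, 0.131]
tcp_rot: [0.017, 1.0, 0.0, 0.0]
contact_force: [0.2, 0.2, -2.3]
finger_gap: 0.217
finger_force: 35.0
```

jog_arm(series=[[[0,0,0.01],0],[[0,0,0.01],0],[[0,0,0.005],0],[[0,0,0],0],[[0,0.004,0],0],[[0,0.004,0],0],[[0,0.004,0],0],[[0,0.004,0],0],[[0,0.004,0],0],[[0,0.004,0],0],[[0,0.004,0],0],[[0,0,0],0]])

```text
time_s: 20.65
position: [0.5455, 0.1234, 0.1061]
tcp_rot: [0.017, 1.0, -0.001, 0.0]
contact_force: [1.0, -4.9, -3.6]
finger_gap: 0.213
finger_force: 35.0
```

jog_arm(series=[[[0,0.004,0],0],[[0,0.004,0],0],[[0,0.004,0],0],[[0,0.004,0],0],[[0,0.004,0],0],[[0,0.004,0],0],[[0,0.004,0],0],[[0,0.004,0],0],[[0,0.004,0],0],[[0,0,0],0],[[0,0,0],0],[[0,0,0],0]])

```text
time_s: 21.85
position: [0.5467, 0.1595, 0.1061]
tcp_rot: [0.017, 1.0, -0.001, 0.0]
contact_force: [0.2, -5.5, -2.5]
finger_gap: 0.22
finger_force: 35.0
```

Now 9 mm more, to 0.1685.

jog_arm(series=[[[0,0.003,0],0],[[0,0.003,0],0],[[0,0.002,0],0],[[0,0,0],0],[[0,0,0],0],[[0,0.001,0],0],[[0,0,0],0],[[0,0,0],0],[[0,0,0],0]])

```text
time_s: 22.75
position: [0.547, 0.1682, 0.1061]
tcp_rot: [0.017, 1.0, -0.001, 0.0]
contact_force: [-0.3, -6.1, -2.5]
finger_gap: 0.217
finger_force: 35.0
```

jog_arm(series=[[[0,0.0003,0],0],[[0,0,0],0],[[0,0,0],0],[[0,-0.003,0],0],[[0,-0.002,0],0],[[0,0,0],0],[[0,0,-0.01],0],[[0,0,-0.015],0],[[0,0,-0.02],0],[[0,0,-0.03],0],[[0,0,0],0],[[0,0,0],0]])

```text
time_s: 23.95
position: [0.5468, 0.1649, 0.1816]
tcp_rot: [0.018, 1.0, 0.0, 0.001]
contact_force: [-1.0, -1.1, -3.1]
finger_gap: 0.22
finger_force: 35.0
```

Run:
```python
from h import *
np.set_printoptions(precision=4,suppress=True)
m=camera_model("wrist");I=capture("wrist");cv2.imwrite("pics/w5.png",I)
s=sense();print(s["position"],s["tcp_rot"])
g=cv2.cvtColor(I,6)
for X in ([.5,.2306,.075],[.5,.1942,.075],[.5,.158,.075],[.4982,.2634,.078]):
  u,v=proj("wrist",np.array(X),m); print(u,v,int(u)-9,*g[int(v),int(u)-9:int(u)+12])
```

```text
[0.5461 0.1647 0.1804] [ 0.0175  0.9998  0.     -0.0005]
358.5929394899947 154.7495515625124 349 82 86 79 84 84 83 81 149 151 157 149 148 121 155 241 235 234 235 236 235 236
317.0751684110148 156.21489235758727 308 71 74 84 86 86 82 128 149 157 154 151 130 83 64 65 61 64 62 64 63 62
275.877708237387 157.66892800249337 266 160 160 159 161 162 160 123 148 153 155 151 139 123 63 100 165 160 160 160 158 158
397.39127693962786 151.63276952359087 388 131 129 124 129 131 126 127 134 129 121 183 229 239 242 240 240 237 236 239 237 241
```

jog_arm(series=[[[0,0,-0.03],0],[[0.0091,-0.0437,0],0],[[0.0091,-0.0437,0],0],[[0.0091,-0.0437,0],0],[[0.0091,-0.0437,0],0],[[0.0091,-0.0437,0],0],[[0.0091,-0.0437,0],0],[[0.0091,-0.0437,0],0],[[0.0091,-0.0437,0],0],[[0.0091,-0.0437,0],0],[[0,0,0],0]])

```text
time_s: 25.1
position: [0.449, -0.2298, 0.2093]
tcp_rot: [0.02, 1.0, -0.001, -0.002]
contact_force: [-0.1, 1.2, -3.5]
finger_gap: 0.217
finger_force: 35.0
```

jog_arm(series=[[[0,0,0],-7.6],[[0,0,0],-7.6],[[0,0,0],-7.5],[[0,0,0.03],0],[[0,0,0.03],0],[[0,0,0.03],0],[[0,0,0.02],0],[[0,0,0.01],0],[[0,0,0.01],0],[[0,0,0],0],[[0,0,0],0]])

```text
time_s: 26.2
position: [0.4515, -0.2256, 0.0814]
tcp_rot: [-0.18, 0.984, -0.0, 0.0]
contact_force: [0.4, 0.2, -2.4]
finger_gap: 0.22
finger_force: 35.0
```

jog_arm(series=[[[0,0,0.005],0],[[0,0,0.004],0],[[0,0,0.002],0],[[0,0,0.001],0],[[0,0,0],0],[[0,0,0],0]])

```text
time_s: 26.8
position: [0.4511, -0.2256, 0.069]
tcp_rot: [-0.179, 0.984, -0.0, 0.0]
contact_force: [-0.2, -0.3, -2.7]
finger_gap: 0.219
finger_force: 35.0
```

jog_arm(series=[[[0,0,0.0008],0],[[0,0,0],0],[[0,0,0],0]])

```text
time_s: 27.1
position: [0.4512, -0.2256, 0.0688]
tcp_rot: [-0.18, 0.984, -0.0, 0.0]
contact_force: [-0.8, 1.1, 5.8]
finger_gap: 0.219
finger_force: 35.0
```

jog_arm(series=[[[0,0,0],0],[[0,0,0],0],[[0,0,0],0],[[0,0,0],0],[[0,0,0],0],[[0,0,0],0],[[0,0,0],0],[[0,0,0],0]], claw=100)

```text
time_s: 27.9
position: [0.451, -0.2255, 0.0681]
tcp_rot: [-0.18, 0.984, 0.0, 0.0]
contact_force: [-0.1, -0.3, 0.1]
finger_gap: 0.889
finger_force: 0.0
```

jog_arm(series=[[[0,0,-0.02],0],[[0,0,-0.03],0],[[0,0,-0.04],0],[[0,0,-0.04],0],[[0,0,-0.04],0],[[0,0,-0.04],0],[[0,0,-0.02],0],[[0,0,0],0],[[0,0,0],0]])

```text
time_s: 28.8
position: [0.4506, -0.2254, 0.2974]
tcp_rot: [-0.179, 0.984, 0.0, -0.0]
contact_force: [-0.4, -0.4, -0.3]
finger_gap: 0.997
finger_force: 0.0
```

Run:
```python
from h import *
I=capture("wrist");s=sense();print(s["time_s"],s["position"],s["finger_gap"],s["contact_force"])
S=capture("side")
a=cv2.resize(S[175:285,215:325],None,fx=4,fy=4,interpolation=cv2.INTER_CUBIC)
b=cv2.resize(I[100:235,220:330],None,fx=3.2,fy=3.2)
c=np.zeros((440,800,3),np.uint8);c[:,:440]=a;c[:432,440:440+352]=b;cv2.imwrite("pics/end.png",c)
```

```text
28.85 [ 0.45028889 -0.22515474  0.29658315] 0.9992539264294357 [-0.22916289  0.06887901  0.57032615]
```

View pics/end.png

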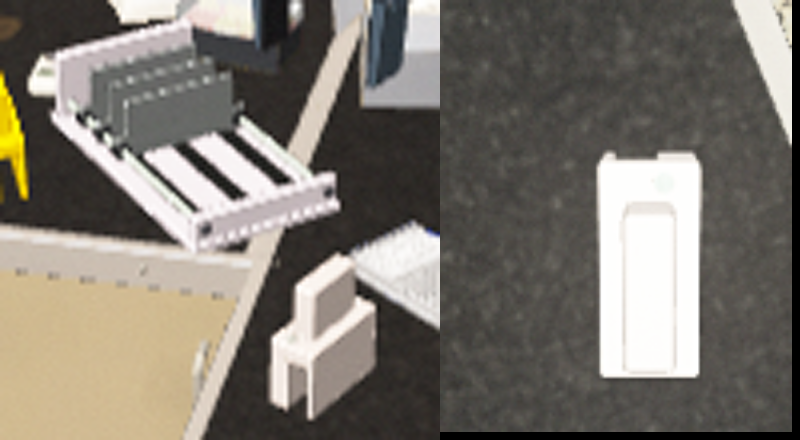

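The dividers are evenly set near the end plate, and the spacer stands upright and released on the bench, crop (325,340).

```bash
python3 -c "
from bench import *
print(finish_job())"
```

```text
the job is handed in; nothing more can be done
None
```

I handed the job in at about 29 s with no verdict shown: I measured all three gaps at about 30–31 mm, and the spacer stands upright and released at its starting spot to the right of the rack, with no other object touched.

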